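# Slide the wax pot off the heat and cover it

## Robot

A 6-joint arm with a two-finger parallel gripper is mounted at the origin on the work surface. World frame = base frame: x ahead of the robot, y to its left, z up, the work surface at z = 0. Lengths are in m, angles in rad, forces in N, time in s.
With the tool pointing down it reaches from about 0.375 to 0.9 m from the base axis. Payload 3.1 kg.
Tool frame: the origin (TCP) lies at the very end of the fingers, on their centre line; the grasp point (between the pads) lies 19 mm behind it; z points along the fingers, y is the line along which they close (so a half turn about z gives the same grasp; the last joint's range is limited). The gripper opens to 85 mm and grips with 20 to 120 N. Pads are 22 mm wide; open, the fingers measure 114 mm over their backs; the gripper's body (76 mm by 85 mm) begins 54 mm behind the grasp point. The pads swing forward as they close: fully open they stand 13 mm farther back than shut.
Start: joints at [-1.512, 0.527, 1.433, -0, 1.181, -0.178], TCP at [0.147, -0.608, 0.211] pointing down, gripper open.
Joint ranges: [-3.08, 3.08], [-0.75, 2.2], [0.22, 2.44], [-1.43, 4.57], [0, 2.65], [-2.85, 2.85]. Speed limits (rad/s): [2.79, 2.79, 3.14, 3.14, 3.14, 3.14].

## Interface

Orientations are given as a rotation vector (axis times angle).
In Python, from station import get_state, snapshot, calibration, sign_off, find_in gives the robot as it stands. The module is installed in compiled form; this text tells all that it offers.
- The arm moves only by the tool move_arm, never from a script. Its argument "moves" is a list of rows, each a list of 4 numbers: the shift along the tool's x, y, z in cm, then the turn about the tool's z in degrees. In form: [[dx, dy, dz, yaw], ...]. A call has 1 to 5 rows; each row shifts and turns the commanded pose from where the row before left it, along the tool's axes as they then stand; what a row does not reach is not made up. A row lasts 1/12 s, in which the tool goes at most 41.7 mm and 7.16 degrees, less where a joint would pass 70% of its speed; a pose out of reach is approached as far as the arm can. A call with a gripper value outside its range is refused whole. "fingers" is the finger opening in cm, from 0 to 8.54, set as the call begins (left out, the last holds). The fingers move at their own pace and stop on an object; "squeeze" is the grip in N (left out, the last holds). Time passes only in rows, so rows that do not move let the fingers close. It gives the time, the measured TCP pose, the force, the opening and the grip force at its end, in the units of the state.
- get_state(): the state, without advancing time (a new reading comes with each control period).
- snapshot(name): name is "side" or "top"; returns the picture (480x640x3 uint8, red, green, blue); there is no depth.
- calibration(name): a dict with "camera_matrix" (3x3 intrinsics, pixels), "k1" (the pictures are not rectified: a ray, as slopes to the right and down, at radius r is drawn at 1 + k1 r^2 times it, then the intrinsics apply), "position" and "attitude" of the camera in the world. Camera axes: x right, y down, z forward; pixel columns grow to the right and rows downward; lengths in m; the calibration is good to about 2 mm. A picture is of the moment at which its call begins. calibration takes no time and is no camera call.
- sign_off(): hands the job in; it is judged then, once.
Trained networks look in the newest picture that a camera, given by its name, has taken for a name from the list of things; names that differ only in an ending like _2 or _b are one class to them, and where a whole thing is asked for, a point or a joint stands for the part that bears it (a point fixed in the world has none). Each returns a list of dicts, best first, with "score" (0 to 1); they miss things now and then, are a little off and sometimes report something else, mostly with a low value. They report only what shows in the picture. A call takes as long as a camera call.
- find_in(camera, name): "bbox" ([left, top, right, bottom] in pixels, round what is visible of it).
The state is a dict: "time": time; "joints": joint angles; "joint_velocities": joint speeds; "tau": joint torques, N m; "tool_pos": TCP position; "eef_rot": TCP orientation; "ft_force": force on the tool from outside, world axes, zero at the start; "ft_torque": the same for the moment, N m; "finger_gap": finger opening in m; "gripper_force": force on a finger pad.
Only numpy, scipy, OpenCV 4.12 (cv2) and the standard library are available. Lean on these libraries where they do the work, as an engineer would, in place of code of your own. Each camera call takes 0.05 s, during which the arm holds its last target. There are 200 camera calls.

## Task

The wax pot is done on the red-ringed hot place of the pottery studio's hotplate. Without lifting it, slide it along the hotplate and under the brush rail into the white-ringed rest place, let go of it there, and then put its lid on to keep the clay dust out. Leave the jar, cup, tile and brush where they are.

Things in the scene. Friction and masses are not known exactly. Their poses are not given: they have to be found in the camera images.
- hotplate: Twin hotplate, a dark flat steel slab, fixed, 260 (its x) x 480 (its y) x 30 mm high. Origin: centre of its underside, on the bench. Its y axis runs from place to place; the flat top is at z = 30 mm. The places lie at its y = +135 and -135 mm; which one is the hot one varies.
- hot_ring: The hot place: a flat red painted ring (outer diameter 148, inner 134 mm) round a black disc, flush with the hotplate's top, no step. Origin: ring centre on the hotplate's top. The pot starts on it.
- rest_ring: The rest place: a flat white painted ring (outer diameter 148, inner 134 mm) round a grey disc, flush with the hotplate's top, no step. Origin: ring centre on the hotplate's top.
- rail: Brush rail, fixed: brass bar, 16 mm thick, 250 mm long, along the hotplate's x, over its middle, on 14 mm posts at its x = +-118 mm. Origin: on the hotplate's top, midway between the posts. Bar underside 96, top 112 mm above that. The open pot passes under it; the lidded pot or a gripper holding a lug does not: let go half way, take the other lug from the other side.
- pot: Green empty pot, 0.6 kg, 110 mm outer diameter, 75 mm high, wall 4 mm (mouth 102). Origin: centre of its underside; z up; its y axis runs through its two pale wooden lugs, within about 20 degrees of the hotplate's y at the start. Each lug: a flat tab 28 mm wide (pot's x), 10 mm thick, mid-height 50 mm above the underside, reaching out to 103 mm from the pot's axis.
- lug_a (a point): Grasp point in the middle of the lug on the pot's +y side, 82 mm from the pot's axis and 50 mm above its underside; pinch its 28 mm width, fingers closing along the pot's x. Axes as the pot's.
- lug_b (a point): The same on the pot's -y side.
- lid: Green lid, 0.18 kg, on the bench knob up: 114 mm disc, 6 mm thick, over an aluminium plug (92 mm diameter, 8 mm deep) that fits the pot's mouth; pale wooden knob in the middle. Origin: centre of the plug's underside; above it the disc's underside is 8, its top 14, the knob's top 44 mm. Seated, the origin lies 67 mm above the pot's underside.
- lid_knob (a point): Centre of the lid's round knob (30 mm diameter, 26 mm tall), 36 mm above the lid's origin. Axes as the lid's.
- glaze_jar: White glaze jar with a blue cap, 72 mm diameter, 100 mm high; origin centre of its underside. Bystander: lid and jar stand left and right of the hotplate, either way round.
- cup: Terracotta cup, 80 mm diameter, 85 mm high; origin centre of its underside. Bystander.
- tile: White ceramic tile 80 x 80 x 14 mm lying flat; origin centre of its underside. Bystander.
- brush: Flat brush lying beyond the hotplate; origin at its underside. Bystander.

How it is judged:
On the way:
1. the pot stands in the white ring (its centre within 12 mm of the ring's), at rest and let go by the gripper, with the lid not yet on it (lid at least 100 mm away) (horizontal distance between pot and rest_ring below 0.012 m and z of pot in the frame of rest_ring below 0.004 m and angle between pot's own z axis and vertical below 0.05 rad and linear speed of pot below 0.02 m/s and contact force between the fingers and pot below 0.1 N and horizontal distance between lid and pot above 0.1 m), for 0.2 s.
At the end, for the whole second after the job is handed in: The pot stands flat on the hotplate in the white ring, its centre within 12 mm of the ring's centre (any yaw), and the lid is seated on it: level, its plug fully down in the mouth (within 3 mm of fully seated), its centre within 8 mm of the pot's; pot and lid at rest (horizontal distance between pot and rest_ring below 0.012 m and z of pot in the frame of rest_ring below 0.004 m and angle between pot's own z axis and vertical below 0.05 rad and horizontal distance between lid and pot below 0.008 m and z of lid in the frame of pot between 0.063 and 0.07 m and angle between the z axis of lid and the z axis of pot, either way round below 0.05 rad and angle between lid's own z axis and vertical below 0.1 rad and linear speed of each of pot, lid below 0.02 m/s); the robot touches nothing.
It fails at once if the pot is lifted: its underside's centre rises more than 8 mm above the hotplate's top, or it tilts more than 0.15 rad (9 degrees), at any time (z of pot in the frame of hotplate above 0.038 m or angle between pot's own z axis and vertical above 0.15 rad).
It fails at once if the brush rail is struck or pushed with more than 15 N (contact force between rail and anything else above 15 N).
It fails at once if the lid is dropped or slammed on the pot: it moves faster than 0.35 m/s (a free fall of 6 mm) while over the pot (centres within 60 mm) and less than 30 mm above its seat (horizontal distance between lid and pot below 0.06 m and z of lid in the frame of pot below 0.097 m and linear speed of lid above 0.35 m/s).
It fails at once if the glaze jar, cup, tile or brush is moved more than 30 mm from where it stood (distance of any of glaze_jar, cup, tile, brush from where it was at the start of the episode above 0.03 m).
It also fails if it takes over 72 s, if anything falls off the work surface, if the arm or the gripper's body presses on something with over 40 N, if the wrist force passes 120 N, or if a joint passes its speed limit or range.

## Working session

There is one attempt and no reset: what is moved stays moved. The work goes in short steps, Python scripts to look and compute and a tool call to move; the robot and the scene stay as the last step left them, time stands still between calls to the robot, and variables do not carry over. Pictures are saved under pics/ and viewed, at most 11 in all, crops included, and the job is handed in when it is done.

Besides the shell and the picture viewer there is one more tool, called after ">>>" as name(argument=value, ...) on one line, values as JSON. move_arm: Moves the arm, as the interface text tells. Its arguments: {"type":"object","properties":{"moves":{"type":"array"},"fingers":{"type":"number"},"squeeze":{"type":"number"}},"required":["moves"]}

```bash
mkdir -p pics; python3 - <<'E'
from station import *
import cv2, numpy as np
for n in("side","top"):
    im=snapshot(n); cv2.imwrite(f"pics/{n}0.png",im[:,:,::-1]); np.save(f"pics/{n}0.npy",im)
    c=calibration(n); print(n,{k:np.round(v,4).tolist() for k,v in c.items()})
    for o in("hot_ring","rest_ring","rail","pot","lug_a","lid","lid_knob","glaze_jar","cup","tile","brush","hotplate"):
        print(o,[(np.round(d["bbox"]).tolist(),round(d["score"],2)) for d in find_in(n,o)[:3]])
s=get_state();print(s)
E
```

```text
side {'camera_matrix': [[440.7287, 0.0, 322.3341], [0.0, 440.7287, 241.515], [0.0, 0.0, 1.0]], 'k1': 0.0184, 'position': [0.2011, 0.6489, 0.6236], 'attitude': [-0.7128, 2.4888, -1.284]}
hot_ring [([280.0, 299.0, 356.0, 348.0], 0.92), ([232.0, 208.0, 431.0, 388.0], 0.41)]
rest_ring [([338.0, 223.0, 400.0, 260.0], 0.96)]
rail [([289.0, 213.0, 409.0, 293.0], 0.8)]
pot [([271.0, 266.0, 352.0, 336.0], 0.66)]
lug_a [([272.0, 266.0, 356.0, 338.0], 0.79), ([411.0, 190.0, 454.0, 217.0], 0.35)]
lid [([412.0, 190.0, 454.0, 221.0], 0.6)]
lid_knob [([414.0, 191.0, 454.0, 218.0], 0.94)]
glaze_jar [([208.0, 364.0, 267.0, 440.0], 0.73)]
cup [([128.0, 334.0, 187.0, 400.0], 0.87), ([206.0, 234.0, 270.0, 290.0], 0.62)]
tile [([352.0, 178.0, 385.0, 198.0], 0.82)]
brush [([206.0, 234.0, 271.0, 288.0], 0.67)]
hotplate [([230.0, 209.0, 432.0, 388.0], 0.58)]
top {'camera_matrix': [[494.813, 0.0, 321.6974], [0.0, 494.813, 239.0904], [0.0, 0.0, 1.0]], 'k1': -0.0531, 'position': [0.4968, -0.0143, 1.1217], 'attitude': [-2.1932, 2.1464, -0.1161]}
hot_ring [([213.0, 243.0, 280.0, 313.0], 0.89)]
rest_ring [([333.0
[... 572 characters left out ...]
 'joints': array([-1.51252683e+00,  5.27486096e-01,  1.43264330e+00,  3.43892853e-06,
        1.18140047e+00, -1.78499415e-01]), 'joint_velocities': array([-3.19216227e-03,  7.48813801e-05,  9.05475994e-04,  5.76956804e-04,
        4.45119234e-04,  1.11006406e-03]), 'tau': array([ 7.14715061e-04, -4.42322803e+01, -1.78415984e+01, -1.19442325e-04,
        8.62927573e-04,  2.60263214e-06]), 'tool_pos': array([ 0.14663241, -0.60756598,  0.21123704]), 'eef_rot': array([ 3.11954165e+00,  3.71038164e-01, -9.36966439e-07]), 'ft_force': array([ 0.28899636, -0.12935903, -0.77132323]), 'ft_torque': array([-0.02857059,  0.03375885,  0.00760752]), 'gripper_force': 0.0, 'finger_gap': 0.08507228639650648}
```

View pics/top0.png

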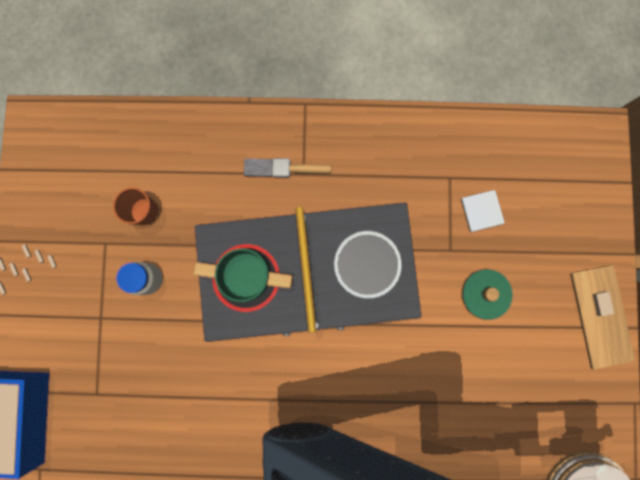

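View pics/side0.png

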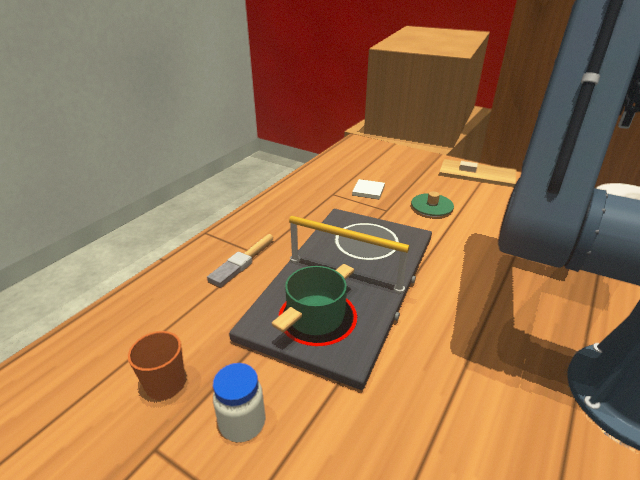

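```bash
cat > h.py <<'E'
from station import *
import cv2, numpy as np
from scipy.spatial.transform import Rotation as R
def ray(cam,p):
    c=calibration(cam);K=np.array(c["camera_matrix"],float)
    d=(np.array(p,float)-K[:2,2])/K[0,0]; u=d.copy()
    for _ in range(20): u=d/(1+c["k1"]*(u@u))
    v=R.from_rotvec(c["attitude"]).as_matrix()@np.r_[u,1]
    return np.array(c["position"],float),v/np.linalg.norm(v)
def atz(cam,p,z):
    o,v=ray(cam,p); return o+v*(z-o[2])/v[2]
def tri(pt,ps):
    (o1,v1),(o2,v2)=ray("top",pt),ray("side",ps)
    t=np.linalg.lstsq(np.c_[v1,-v2],o2-o1,rcond=None)[0]
    a,b=o1+t[0]*v1,o2+t[1]*v2
    return (a+b)/2,np.linalg.norm(a-b)
def proj(cam,P):
    c=calibration(cam);K=np.array(c["camera_matrix"],float)
    q=R.from_rotvec(c["attitude"]).as_matrix().T@(np.array(P)-c["position"]);u=q[:2]/q[2]
    return u*(1+c["k1"]*(u@u))*K[0,0]+K[:2,2]
def mask(im,box,name):
    h=cv2.cvtColor(im,cv2.COLOR_RGB2HSV).astype(int);H,S,V=h[...,0],h[...,1],h[...,2]
    m={"white":(S<40)&(V>170),"red":((H<6)|(H>174))&(S>180)&(V>120),"green":(H>60)&(H<95)&(S>90),
       "tan":(H>8)&(H<24)&(S>60)&(V>130)}[name]
    o=np.zeros_like(m);l,t,r,b=box;o[t:b,l:r]=m[t:b,l:r];return o.astype(np.uint8)
def blobs(m,amin=15):
    n,lab,st,ce=cv2.connectedComponentsWithStats(m)
    return [(st[i][4],ce[i],lab==i) for i in range(1,n) if st[i][4]>=amin]
def ell(m):
    pts=cv2.convexHull(cv2.findNonZero(m));(c,ax,a)=cv2.fitEllipse(pts);return np.array(c),ax,a
E
python3 - <<'E'
from h import *
T,S=np.load("pics/top0.npy"),np.load("pics/side0.npy")
np.set_printoptions(precision=4,suppress=True)
rt=ell(mask(T,(325,225,408,306),"white"))[0]
rs=ell(mask(S,(325,218,405,265),"white"))[0]
print("rest",rt,rs,tri(rt,rs),atz("top",rt,.03),atz("side",rs,.03))
ht=ell(mask(T,(205,238,290,320),"red"));print("hot",ht,atz("top",ht[0],.03))
for n,I,b in(("top",T,(192,245,296,305)),("side",S,(268,260,358,335))):
    print(n,[(a,c) for a,c,_ in blobs(mask(I,b,"tan"))])
lt=ell(mask(T,(455,262,518,325),"green"));ls=ell(mask(S,(405,180,460,225),"green"))
print("lid disc",lt,ls,tri(lt[0],ls[0]),atz("top",lt[0],.014))
b=mask(T,(205,238,290,320),"green");print("pot green",ell(b),atz("top",ell(b)[0],.105))
print(atz("top",(492.5,294.5),.044))
# hotplate corners
for p in((195,226),(407,203.5),(420,317),(206,341)):print(atz("top",p,.03))
for I,n,b in((T,"t",(185,195,435,350)),(S,"s",(225,185,465,345))):
    cv2.imwrite(f"pics/c{n}.png",cv2.resize(I[b[1]:b[3],b[0]:b[2],::-1],None,fx=3,fy=3))
E
```

```text
rest [367.3228 264.1754] [366.4969 240.9396] (array([ 0.557 , -0.119 ,  0.0275]), np.float64(0.0004538945530728379)) [ 0.5567 -0.1189  0.03  ] [ 0.5558 -0.1158  0.03  ]
hot (array([245.475, 277.377]), (63.41962432861328, 65.30974578857422), 36.90826416015625) [0.5218 0.1491 0.03  ]
top [(np.int32(637), array([199.2684, 275.405 ])), (np.int32(319), array([279.2194, 279.8997]))]
side [(np.int32(299), array([274.9933, 268.3746])), (np.int32(144), array([344.5   , 269.7431])), (np.int32(369), array([286.168 , 318.3089]))]
lid disc (array([486.913 , 293.9733]), (46.6174201965332, 48.29435729980469), 142.8107452392578) (array([432.1875, 203.635 ]), (19.557470321655273, 41.45194625854492), 97.33553314208984) (array([ 0.4961, -0.3911,  0.0113]), np.float64(0.0001472896537952513)) [ 0.4962 -0.3902  0.014 ]
pot green (array([242.409 , 275.2939]), (51.00917434692383, 53.69306564331055), 50.099796295166016) [0.5242 0.1443 0.105 ]
[ 0.4953 -0.3923  0.044 ]
[0.6334 0.2661 0.03  ]
[ 0.6945 -0.2063  0.03  ]
[ 0.4432 -0.236   0.03  ]
[0.3813 0.2305 0.03  ]
```

View pics/ct.png

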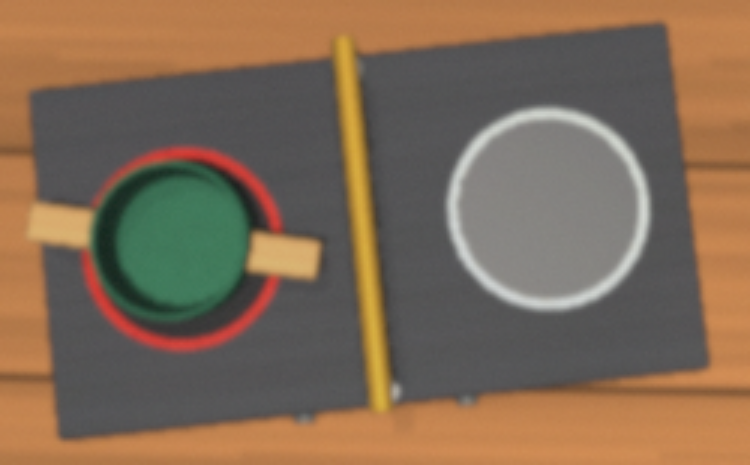

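View pics/cs.png

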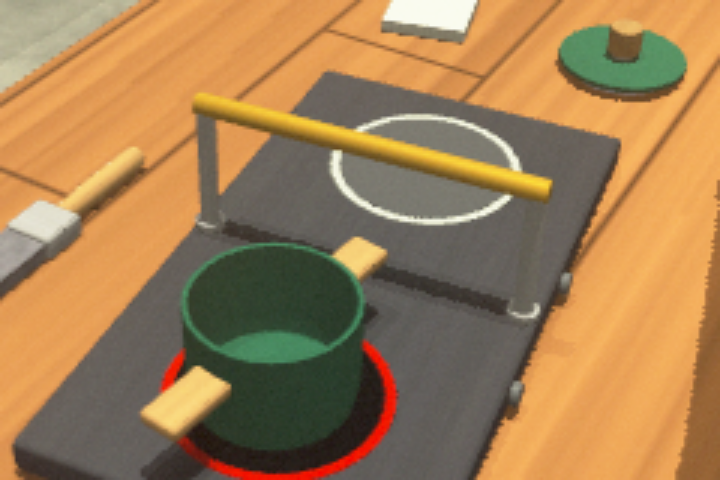

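```bash
cat >> h.py <<'E'
def fr():
    s=get_state();M=R.from_rotvec(s["eef_rot"]).as_matrix();return s,M
def go(target,tx=None):
    s,M=fr();d=M.T@(np.array(target)-s["tool_pos"])*100
    a=np.degrees(np.arctan2(M[1,0],M[0,0]))
    print("t",round(s["time"],2),"tcp",s["tool_pos"].round(4),"tx",round(a,1),"tilt",M[2,2].round(4),"gap",round(s["finger_gap"],4),"move cm (tool xyz now)",d.round(2),"yaw",None if tx is None else round((a-tx+180)%360-180,1))
E
python3 - <<'E'
from h import *
np.set_printoptions(precision=4,suppress=True)
A,B=(205.7,270.3),(279.7,280.2)
print(tri(A,(287.3,318.3)),tri(B,(345,271)))
a,b=atz("top",A,.085),atz("top",B,.085);d=a-b;print(a,b,np.linalg.norm(d),"mid",(a+b)/2,"psi",np.degrees(np.arctan2(-d[0],d[1])))
c=(a+b)/2;u=d/np.linalg.norm(d);ga=c+.082*u;print("lug_a",ga)
# pot rim circle check in both
from h import ray
h=np.array([.5218,.1491]);r=np.array([.5567,-.1189]);print("plate yaw",np.degrees(np.arctan2(-(h-r)[0],(h-r)[1])),"railmid",(h+r)/2)
print("bystanders", [atz("top",p,z) for p,z in(((133,278),.1),((132,205),.085))])
go([ga[0],ga[1],.2],np.degrees(np.arctan2(d[1],d[0])))
E
```

```text
(array([0.5338, 0.2258, 0.0825]), np.float64(0.0007739917429104063)) (array([0.514 , 0.0679, 0.0856]), np.float64(0.004983424358587616))
[0.5334 0.225  0.085 ] [0.5162 0.0691 0.085 ] 0.15685892923784941 mid [0.5248 0.147  0.085 ] psi -6.277602460322467
lug_a [0.5338 0.2285 0.085 ]
plate yaw 7.419526000062177 railmid [0.5393 0.0151]
bystanders [array([0.5133, 0.3725, 0.1   ]), array([0.6688, 0.3898, 0.085 ])]
t 1.3 tcp [ 0.1466 -0.6076  0.2112] tx 13.6 tilt -1.0 gap 0.0851 move cm (tool xyz now) [ 57.25 -72.2    1.12] yaw -70.2
```

>>> move_arm(moves=[[2.24,-2.82,0,-7],[2.57,-2.52,0,-7],[2.86,-2.19,0,-7],[3.1,-1.83,0,-7],[3.3,-1.44,0,-7]], fingers=6)

```text
time: 1.72
tool_pos: [0.2229, -0.4428, 0.2112]
eef_rot: [2.86, 1.3, 0.0]
ft_force: [0.1, 1.3, -0.6]
finger_gap: 0.0602
gripper_force: 0.0
```

>>> move_arm(moves=[[3.45,-1.02,0,-7],[3.55,-0.59,0,-7],[3.6,-0.16,0,-7],[3.6,0.28,0,-7],[3.53,0.72,0,-7]])

```text
time: 2.13
tool_pos: [0.2989, -0.2795, 0.2115]
eef_rot: [2.336, 2.099, -0.0]
ft_force: [-0.5, 1.2, -0.3]
finger_gap: 0.0599
gripper_force: 0.0
```

```bash
python3 -c "
from h import *
go([.5338,.2285,.15],83.7)"
```

```text
t 2.13 tcp [ 0.2989 -0.2795  0.2115] tx 83.9 tilt -1.0 gap 0.0599 move cm (tool xyz now) [53.02 17.93  6.13] yaw 0.2
```

>>> move_arm(moves=[[2.6,3,0,0],[2.6,3,0,0],[2.6,3,0,0],[2.6,3,0,0],[2.6,3,0,0]])

```text
time: 2.55
tool_pos: [0.4636, -0.1671, 0.2116]
eef_rot: [2.342, 2.093, 0.0]
ft_force: [0.6, -1.7, 0.5]
finger_gap: 0.0598
gripper_force: 0.0
```

>>> move_arm(moves=[[4,0.29,0,0],[4,0.29,0,0],[4,0.29,0,0],[4,0.29,0,0],[4,0.29,0,0]])

```text
time: 2.97
tool_pos: [0.4991, 0.0305, 0.2114]
eef_rot: [2.342, 2.093, 0.001]
ft_force: [0.1, -1.1, 0.2]
finger_gap: 0.0602
gripper_force: 0.0
```

>>> move_arm(moves=[[4,0.29,0,0],[4,0.29,0,0],[4,0.29,0,0],[4,0.29,0,0],[3,0.29,0,0]])

```text
time: 3.38
tool_pos: [0.5347, 0.219, 0.2114]
eef_rot: [-2.341, -2.095, -0.002]
ft_force: [0.4, -0.6, -0.2]
finger_gap: 0.0601
gripper_force: 0.0
```

>>> move_arm(moves=[[0,0,2,0],[0,0,2,0],[0,0,2,0],[0,0,0,0],[0,0,0,0]])

```text
time: 3.8
tool_pos: [0.5338, 0.2157, 0.1505]
eef_rot: [-2.341, -2.093, 0.004]
ft_force: [0.6, 1.3, 0.2]
finger_gap: 0.0598
gripper_force: 0.0
```

```bash
python3 -c "
from h import *
go([.5338,.2285,.063],83.7)
im=snapshot('top');s=snapshot('side')
cv2.imwrite('pics/t1.png',np.hstack([cv2.resize(im[195:350,150:350,::-1],(400,310)),cv2.resize(s[200:355,220:420,::-1],(400,310))]))"
```

```text
t 3.8 tcp [0.5338 0.2157 0.1505] tx 83.6 tilt -1.0 gap 0.0598 move cm (tool xyz now) [ 1.28 -0.13  8.75] yaw -0.1
```

View pics/t1.png

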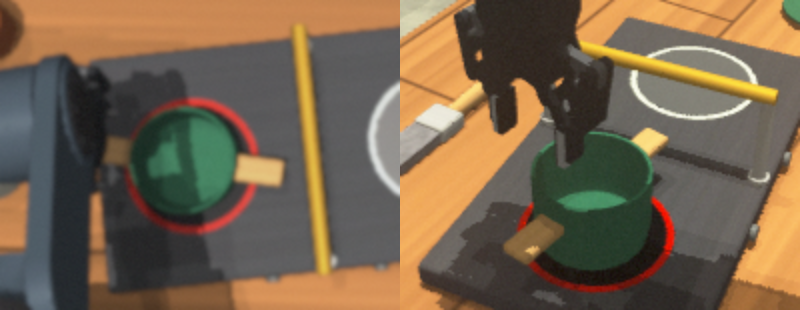

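Top and side views: the gripper hovers above lug_a (pot at top-view pixel ~(242,275)), straddling it, 13 mm short of the target. Adjust, descend and pinch.

>>> move_arm(moves=[[1.3,-0.1,0,0],[0,0,2.5,0],[0,0,2.5,0],[0,0,2.5,0],[0,0,1.2,0]])

```text
time: 4.32
tool_pos: [0.5345, 0.2294, 0.063]
eef_rot: [-2.342, -2.093, 0.001]
ft_force: [-0.3, -0.2, -0.2]
finger_gap: 0.0602
gripper_force: 0.0
```

>>> move_arm(moves=[[0,0,0,0],[0,0,0,0]])

```text
time: 4.48
tool_pos: [0.5355, 0.2292, 0.0647]
eef_rot: [2.342, 2.093, 0.001]
ft_force: [0.9, 0.1, 0.3]
finger_gap: 0.0598
gripper_force: 0.0
```

>>> move_arm(moves=[[0,0,0,0],[0,0,0,0],[0,0,0,0],[0,0,0,0],[0,0,0,0]], fingers=1.5, squeeze=30)

```text
time: 4.9
tool_pos: [0.5357, 0.229, 0.0653]
eef_rot: [2.342, 2.093, 0.003]
ft_force: [-0.2, -0.0, 3.3]
finger_gap: 0.0154
gripper_force: 1.9
```

```bash
python3 -c "
from h import *
go([.5338,.2285,.063],83.7);print(get_state()['ft_force'])
S=snapshot('side');print([(a,c) for a,c,_ in blobs(mask(S,(330,255,358,285),'tan'))])"
```

```text
t 4.9 tcp [0.5357 0.229  0.0653] tx 83.6 tilt -1.0 gap 0.0154 move cm (tool xyz now) [-0.07 -0.18  0.23] yaw -0.1
[-0.23277409 -0.03391784  3.32089959]
[(np.int32(145), array([344.6       , 269.77931034]))]
```

```bash
python3 -c "
from h import *
im=snapshot('top');s=snapshot('side')
cv2.imwrite('pics/t2.png',np.hstack([cv2.resize(im[245:305,180:260,::-1],(400,300)),cv2.resize(s[235:355,250:370,::-1],(400,400))[:300]]) if 0 else cv2.resize(s[225:345,235:395,::-1],(800,600)))"
```

```text
(no output)
```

View pics/t2.png

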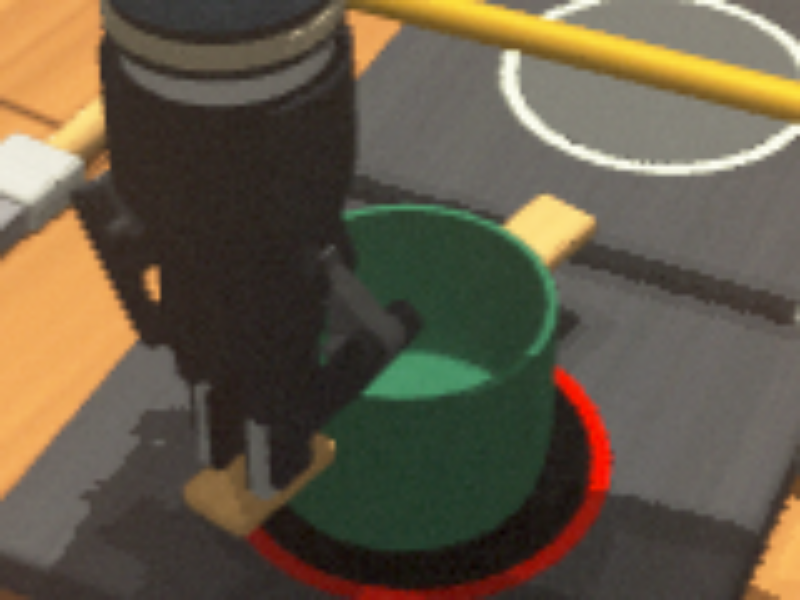

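```bash
python3 -c "
from h import *
s,M=fr()
for z in(.06,.065,.075,.085,.095):
  for w in(-.014,0,.014): print(z,w,proj('side',np.r_[s['tool_pos'][:2],z]+M[:,1]*w).round(1),end=' ')
  print()
print(s['joints'],s['finger_gap'])
"
```

```text
0.06 -0.014 [292.2 332.1] 0.06 0 [286.1 328.4] 0.06 0.014 [280.1 324.7] 
0.065 -0.014 [292.1 330.1] 0.065 0 [286.  326.3] 0.065 0.014 [280.  322.6] 
0.075 -0.014 [291.9 326. ] 0.075 0 [285.7 322.2] 0.075 0.014 [279.7 318.5] 
0.085 -0.014 [291.6 321.8] 0.085 0 [285.4 318. ] 0.085 0.014 [279.4 314.3] 
0.095 -0.014 [291.4 317.5] 0.095 0 [285.2 313.8] 0.095 0.014 [279.  310.1] 
[2.12203556e-01 6.71667702e-01 1.65875065e+00 2.59478794e-04
 8.09389088e-01 3.24393829e-01] 0.01494137246286463
```

The fingertips closed on top of the lug (tip at side-view pixel ~(284,321), i.e. about 13 mm above the nominal TCP). Open, go deeper, pinch again.

>>> move_arm(moves=[[0,0,-1,0],[0,0,0,0],[0,0,0,0],[0,0,0,0],[-0.05,-0.15,0,0]], fingers=6)

```text
time: 5.47
tool_pos: [0.5336, 0.2284, 0.074]
eef_rot: [-2.343, -2.093, 0.0]
ft_force: [-0.1, 0.7, 0.0]
finger_gap: 0.0598
gripper_force: 0.0
```

>>> move_arm(moves=[[0,0,1,0],[0,0,0.7,0],[0,0,0.7,0],[0,0,0.2,0],[0,0,0,0]])

```text
time: 5.88
tool_pos: [0.5326, 0.2282, 0.0468]
eef_rot: [-2.342, -2.092, 0.004]
ft_force: [0.2, -0.8, -0.3]
finger_gap: 0.0601
gripper_force: 0.0
```

>>> move_arm(moves=[[0,0,0,0],[0,0,0,0],[0,0,0,0],[0,0,0,0],[0,0,0,0]], fingers=2.2, squeeze=30)

```text
time: 6.3
tool_pos: [0.5343, 0.2287, 0.0487]
eef_rot: [2.342, 2.093, 0.003]
ft_force: [1.6, -0.0, 0.0]
finger_gap: 0.0271
gripper_force: 31.4
```

```bash
python3 -c "
from h import *
go([.5338,.2285,.047],83.7);print(get_state()['ft_force'],get_state()['gripper_force'])
"
```

```text
t 6.3 tcp [0.5343 0.2287 0.0487] tx 83.6 tilt -1.0 gap 0.0271 move cm (tool xyz now) [-0.02 -0.05  0.17] yaw -0.1
[ 1.59197641 -0.04069249  0.01411845] 31.418150067329407
```

>>> move_arm(moves=[[-0.5,0.1,0,0],[-1,0.22,0,0],[-1,0.22,0,0],[-1,0.22,0,0],[-1,0.22,0,0]])

```text
time: 6.72
tool_pos: [0.5385, 0.1823, 0.0487]
eef_rot: [-2.343, -2.092, -0.002]
ft_force: [-0.4, 6.0, 3.9]
finger_gap: 0.0275
gripper_force: 31.8
```

```bash
python3 -c "
from h import *
go([.5500,.0879,.047],83.7);print(get_state()['ft_force'],get_state()['gripper_force'])
T=snapshot('top');b=mask(T,(205,205,320,320),'green');print(atz('top',ell(b)[0],.105))
"
```

```text
t 6.72 tcp [0.5385 0.1823 0.0487] tx 83.5 tilt -1.0 gap 0.0275 move cm (tool xyz now) [-9.25  2.21  0.16] yaw -0.2
[-0.43465485  5.96671446  3.86653499] 31.755902767181396
[0.52812906 0.10230121 0.105     ]
```

>>> move_arm(moves=[[-1,0.24,0,0],[-1,0.24,0,0],[-1,0.24,0,0],[-1,0.24,0,0],[-1,0.24,0,0]])

```text
time: 7.18
tool_pos: [0.5445, 0.1314, 0.0487]
eef_rot: [-2.343, -2.092, -0.001]
ft_force: [-0.2, 5.9, 4.5]
finger_gap: 0.0273
gripper_force: 31.9
```

>>> move_arm(moves=[[-1,0.24,0,0],[-1,0.24,0,0],[-1,0.24,0,0],[-1,0.24,0,0],[-0.2,0,0,0]])

```text
time: 7.6
tool_pos: [0.5497, 0.0875, 0.0487]
eef_rot: [2.345, 2.091, 0.001]
ft_force: [0.3, 5.5, 5.2]
finger_gap: 0.0272
gripper_force: 31.8
```

>>> move_arm(moves=[[0,0,0,0],[0,0,0,0],[0,0,0,0],[0,0,0,0],[0,0,0,0]], fingers=6)

```text
time: 8.02
tool_pos: [0.549, 0.0887, 0.0479]
eef_rot: [-2.342, -2.094, 0.001]
ft_force: [0.4, -0.1, -0.7]
finger_gap: 0.06
gripper_force: 0.0
```

>>> move_arm(moves=[[0,0,-3,0],[0,0,-4,0],[0,0,-4,0],[0,0,-4,0],[0,0,-2,0]])

```text
time: 8.43
tool_pos: [0.5515, 0.0889, 0.223]
eef_rot: [2.338, 2.09, 0.008]
ft_force: [1.0, 0.1, 0.4]
finger_gap: 0.0603
gripper_force: 0.0
```

```bash
python3 -c "
from h import *
go([.5500,.0879,.047],83.7);print(get_state()['ft_force'],get_state()['gripper_force'])
S=snapshot('side');T=snapshot('top');np.save('pics/S3.npy',S);np.save('pics/T3.npy',T)
b=mask(T,(205,205,400,330),'green');print(ell(b),atz('top',ell(b)[0],.105))
cv2.imwrite('pics/t3.png',np.hstack([cv2.resize(T[195:345,230:430,::-1],(400,300)),cv2.resize(S[200:350,250:450,::-1],(400,300))]))
"
```

```text
t 8.43 tcp [0.5515 0.0889 0.223 ] tx 83.6 tilt -1.0 gap 0.0603 move cm (tool xyz now) [-0.12 -0.27 17.6 ] yaw -0.1
[1.00160411 0.05791104 0.44177874] 0.0
(array([309.24456787, 268.94247437]), (50.99560546875, 52.33473205566406), 11.597798347473145) [0.54023655 0.00749395 0.105     ]
```

View pics/t3.png

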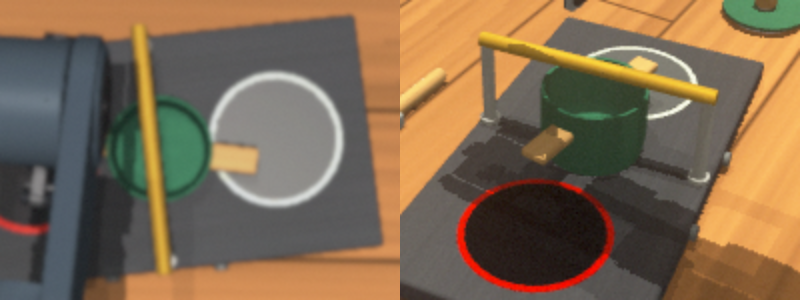

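```bash
python3 -c "
from h import *
T=np.load('pics/T3.npy');c=[(a,c) for a,c,_ in blobs(mask(T,(334,255,375,295),'tan'))];print(c)
b=atz('top',(347.5,274.2),.085);b2=atz('top',c[0][1],.085);print(b,b2)
p=np.array([.5408,.008,.085]);d=p-b2;psi=np.degrees(np.arctan2(-d[0],d[1]));u=d/np.linalg.norm(d);print(np.linalg.norm(d),psi,b2-.003*u)
g=b2-.003*u
go([g[0],g[1],.223],90+psi)
"
```

```text
[(np.int32(334), array([347.03293413, 273.83532934]))]
[ 0.53181333 -0.07235683  0.085     ] [ 0.53255462 -0.0713667   0.085     ]
0.07979385076488706 -5.931161413267551 [ 0.53224462 -0.07435064  0.085     ]
t 8.53 tcp [0.5523 0.0889 0.2229] tx 83.6 tilt -0.9999 gap 0.06 move cm (tool xyz now) [-16.44  -0.18  -0.02] yaw -0.5
```

>>> move_arm(moves=[[-3.3,-0.04,0,0],[-3.3,-0.04,0,0],[-3.3,-0.04,0,0],[-3.3,-0.04,0,0],[-3.3,0,0,0]])

```text
time: 8.95
tool_pos: [0.5276, -0.0758, 0.2165]
eef_rot: [-2.339, -2.092, 0.003]
ft_force: [0.7, -0.8, -0.1]
finger_gap: 0.0602
gripper_force: 0.0
```

>>> move_arm(moves=[[0,0,4,0],[0,0,4,0],[0,0,0,0],[0,0,0,0]])

```text
time: 9.28
tool_pos: [0.5264, -0.0741, 0.1354]
eef_rot: [-2.337, -2.088, 0.007]
ft_force: [0.4, 0.2, 1.0]
finger_gap: 0.0602
gripper_force: 0.0
```

```bash
python3 -c "
from h import *
go([.5322,-.0744,.047],84)"
```

```text
t 9.28 tcp [ 0.5264 -0.0741  0.1354] tx 83.6 tilt -1.0 gap 0.0602 move cm (tool xyz now) [0.01 0.65 8.83] yaw -0.4
```

>>> move_arm(moves=[[0,0.6,2.5,0],[0,0,2.5,0],[0,0,2.5,0],[0,0,1.3,0],[0,0,0,0]])

```text
time: 9.7
tool_pos: [0.5349, -0.0749, 0.0497]
eef_rot: [-2.34, -2.094, 0.002]
ft_force: [-0.1, -0.4, 0.4]
finger_gap: 0.0598
gripper_force: 0.0
```

>>> move_arm(moves=[[0,0,0,0],[0,0,0,0],[0,0,0,0],[0,0,0,0],[0,0,0,0]], fingers=2.2)

```text
time: 10.12
tool_pos: [0.5361, -0.0759, 0.0524]
eef_rot: [2.34, 2.092, 0.002]
ft_force: [-1.5, 0.2, 5.8]
finger_gap: 0.0271
gripper_force: 29.3
```

```bash
python3 -c "
from h import *
go([.5322,-.0744,.047],84)
T=snapshot('top');b=mask(T,(205,205,400,330),'green');print(ell(b),atz('top',ell(b)[0],.105))"
```

```text
t 10.12 tcp [ 0.5361 -0.0759  0.0524] tx 83.6 tilt -1.0 gap 0.0271 move cm (tool xyz now) [ 0.1  -0.4   0.54] yaw -0.4
(array([309.63278198, 268.26049805]), (51.0367317199707, 52.486873626708984), 67.61698913574219) [0.54165319 0.00673023 0.105     ]
```

>>> move_arm(moves=[[-0.5,0.1,0,0],[-1,0.22,0,0],[-1,0.22,0,0],[-1,0.22,0,0],[-1,0.22,0,0]])

```text
time: 10.58
tool_pos: [0.5396, -0.1204, 0.0512]
eef_rot: [-2.342, -2.091, -0.002]
ft_force: [0.1, 6.9, 4.0]
finger_gap: 0.0275
gripper_force: 29.3
```

>>> move_arm(moves=[[-1,0.22,0,0],[-1,0.22,0,0],[-1,0.22,0,0],[-1,0.22,0,0],[-1,0.22,0,0]])

```text
time: 11.0
tool_pos: [0.5447, -0.1711, 0.0511]
eef_rot: [-2.342, -2.09, -0.002]
ft_force: [-0.7, 5.6, 4.9]
finger_gap: 0.0275
gripper_force: 29.3
```

>>> move_arm(moves=[[-1,0.22,0,0],[-1,0.22,0,0],[-0.6,0.1,0,0],[0,0,0,0],[0,0,0,0]])

```text
time: 11.42
tool_pos: [0.5478, -0.1991, 0.0514]
eef_rot: [2.343, 2.093, 0.0]
ft_force: [-1.3, 2.4, 7.1]
finger_gap: 0.0269
gripper_force: 29.5
```

```bash
python3 -c "
from h import *
go([.5496,-.2009,.052],84)
S=snapshot('side');T=snapshot('top');np.save('pics/S4.npy',S);np.save('pics/T4.npy',T)
cv2.imwrite('pics/t4.png',np.hstack([cv2.resize(T[205:315,310:450,::-1],(400,314)),cv2.resize(S[180:290,310:450,::-1],(400,314))]))
b=mask(T,(305,205,430,330),'green');print(ell(b),atz('top',ell(b)[0],.105))"
```

```text
t 11.42 tcp [ 0.5478 -0.1991  0.0514] tx 83.5 tilt -1.0 gap 0.0269 move cm (tool xyz now) [-0.15  0.2  -0.06] yaw -0.5
(array([369.03082275, 263.31256104]), (51.06141662597656, 51.948387145996094), 49.14175033569336) [ 0.55443099 -0.11519412  0.105     ]
```

View pics/t4.png

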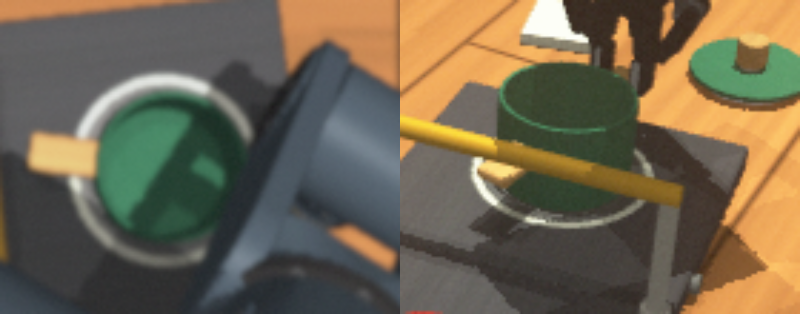

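Pot stands in the white ring (top view rim centre ~(369,263)), lug_a and lug_b clear; small nudge, release, lift and check.

>>> move_arm(moves=[[-0.2,0.1,0,0],[0,0,0,0],[0,0,0,0]])

```text
time: 11.77
tool_pos: [0.5479, -0.1999, 0.0511]
eef_rot: [-2.341, -2.092, -0.0]
ft_force: [-1.8, 4.1, 6.7]
finger_gap: 0.0269
gripper_force: 29.7
```

>>> move_arm(moves=[[0,0,0,0],[0,0,0,0],[0,0,0,0],[0,0,0,0],[0,0,0,0]], fingers=6)

```text
time: 12.18
tool_pos: [0.5487, -0.2014, 0.0501]
eef_rot: [2.342, 2.093, -0.0]
ft_force: [0.6, 0.0, 0.6]
finger_gap: 0.0601
gripper_force: 0.0
```

>>> move_arm(moves=[[0,0,-3,0],[0,0,-4,0],[0,0,-4,0],[0,0,-4,0],[0,0,0,0]])

```text
time: 12.6
tool_pos: [0.5535, -0.2039, 0.2087]
eef_rot: [2.33, 2.082, 0.008]
ft_force: [1.0, -1.3, -0.1]
finger_gap: 0.0599
gripper_force: 0.0
```

>>> move_arm(moves=[[-3.7,-0.6,0,0],[-3.7,-0.6,0,0],[-3.7,-0.6,0,0],[-3.7,-0.6,0,0],[-3.7,-0.6,0,0]])

```text
time: 13.02
tool_pos: [0.4973, -0.383, 0.2]
eef_rot: [2.342, 2.093, -0.0]
ft_force: [0.9, 0.1, 0.3]
finger_gap: 0.0602
gripper_force: 0.0
```

```bash
python3 -c "
from h import *
go([.4957,-.3915,.12],84)
S=snapshot('side');T=snapshot('top')
b=mask(T,(340,225,400,300),'green');print(ell(b),atz('top',ell(b)[0],.105))
for q,I,bb in(('top',T,(322,245,345,272)),('top',T,(390,250,420,285))):print([(a,c,atz(q,c,.085)) for a,c,_ in blobs(mask(I,bb,'tan'))])
cv2.imwrite('pics/t5.png',np.hstack([cv2.resize(T[205:355,310:510,::-1],(400,300)),cv2.resize(S[170:290,310:470,::-1],(400,300))]))
"
```

```text
t 13.02 tcp [ 0.4973 -0.383   0.2   ] tx 83.6 tilt -1.0 gap 0.0602 move cm (tool xyz now) [-0.86 -0.06  8.  ] yaw -0.4
(array([368.52127075, 262.97592163]), (50.881019592285156, 51.38423538208008), 67.32168579101562) [ 0.55510191 -0.11413609  0.105     ]
[(np.int32(298), array([331.98993289, 259.00671141]), array([ 0.56294753, -0.03928934,  0.085     ]))]
[(np.int32(445), array([409.60449438, 266.54157303]), array([ 0.55056057, -0.2026038 ,  0.085     ]))]
```

View pics/t5.png

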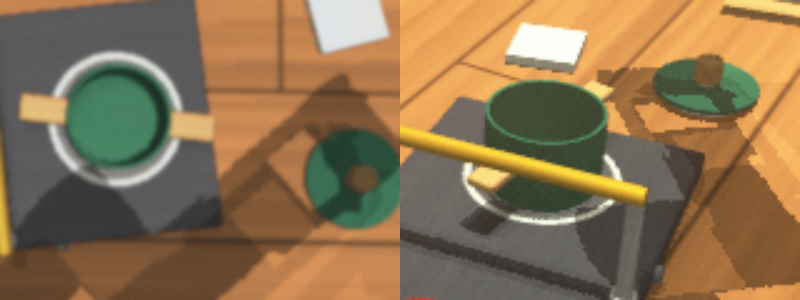

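Pot centred in the ring (rim centre (368,263) in the top view), upright and free; the lid is to the right at about (487,294). Now the knob.

>>> move_arm(moves=[[-0.8,0,3,0],[0,0,4,0],[0,0,4,0],[0,0,2,0],[0,0,0,0]])

```text
time: 13.53
tool_pos: [0.494, -0.3854, 0.0644]
eef_rot: [-2.333, -2.085, -0.0]
ft_force: [-0.1, 1.0, -0.4]
finger_gap: 0.0603
gripper_force: 0.0
```

>>> move_arm(moves=[[0,0,0,0],[0,0,0,0]])

```text
time: 13.7
tool_pos: [0.4982, -0.39, 0.0716]
eef_rot: [2.34, 2.092, 0.0]
ft_force: [0.4, 0.6, 0.3]
finger_gap: 0.0599
gripper_force: 0.0
```

```bash
python3 -c "
from h import *
go([.4957,-.3915,.012],84)
S=snapshot('side');c=[(a,c) for a,c,_ in blobs(mask(S,(405,180,460,215),'tan'),5)];print(c)
"
```

```text
t 13.7 tcp [ 0.4982 -0.39    0.0716] tx 83.6 tilt -1.0 gap 0.0599 move cm (tool xyz now) [-0.17 -0.25  5.96] yaw -0.4
[(np.int32(1052), array([433.84220532, 190.53422053])), (np.int32(38), array([410.89473684, 212.44736842]))]
```

>>> move_arm(moves=[[-0.1,-0.2,1.5,0],[0,0,1.5,0],[0,0,1.5,0],[0,0,1,0],[0,0,0,0]])

```text
time: 14.17
tool_pos: [0.4949, -0.3898, 0.015]
eef_rot: [-2.342, -2.093, -0.0]
ft_force: [-0.8, 1.0, -0.1]
finger_gap: 0.0598
gripper_force: 0.0
```

>>> move_arm(moves=[[0,0,0.3,0],[0,0,0,0],[0,0,0,0]])

```text
time: 14.42
tool_pos: [0.4956, -0.3907, 0.0133]
eef_rot: [2.341, 2.092, -0.0]
ft_force: [-0.4, 0.0, 0.6]
finger_gap: 0.0598
gripper_force: 0.0
```

>>> move_arm(moves=[[0,0,0,0],[0,0,0,0],[0,0,0,0],[0,0,0,0],[0,0,0,0]], fingers=2.2)

```text
time: 14.83
tool_pos: [0.4957, -0.3907, 0.0131]
eef_rot: [2.341, 2.092, 0.0]
ft_force: [0.6, 0.8, 5.5]
finger_gap: 0.0286
gripper_force: 29.5
```

```bash
python3 -c "
from h import *
go([.4957,-.3915,.012],84)"
```

```text
t 14.83 tcp [ 0.4957 -0.3907  0.0131] tx 83.6 tilt -1.0 gap 0.0286 move cm (tool xyz now) [-0.08  0.01  0.11] yaw -0.4
```

>>> move_arm(moves=[[0,0,-2,0],[0,0,-4,0],[0,0,-4,0],[0,0,-4,0],[0,0,-2,0]], squeeze=40)

```text
time: 15.25
tool_pos: [0.496, -0.3915, 0.1765]
eef_rot: [2.338, 2.09, -0.0]
ft_force: [0.7, -0.5, -1.8]
finger_gap: 0.0279
gripper_force: 40.0
```

>>> move_arm(moves=[[2,0.2,0,0],[3,0.3,0,0],[3,0.3,0,0],[3,0.3,0,0],[3,0.3,0,0]])

```text
time: 15.67
tool_pos: [0.5236, -0.2509, 0.1713]
eef_rot: [-2.341, -2.091, 0.001]
ft_force: [-0.8, 0.0, -2.1]
finger_gap: 0.0278
gripper_force: 39.9
```

>>> move_arm(moves=[[3,0.3,0,0],[3,0.3,0,0],[3,0.3,0,0],[3,0.3,0,0],[2,0.2,0,0]])

```text
time: 16.08
tool_pos: [0.553, -0.1119, 0.1712]
eef_rot: [-2.338, -2.093, 0.002]
ft_force: [-0.4, -0.2, -1.4]
finger_gap: 0.0277
gripper_force: 39.9
```

>>> move_arm(moves=[[0,0,0,0],[0,0,0,0],[0,0,0,0],[0,0,0,0],[0,0,0,0]])

```text
time: 16.5
tool_pos: [0.5539, -0.1162, 0.172]
eef_rot: [-2.344, -2.091, 0.001]
ft_force: [-0.4, -0.5, -1.9]
finger_gap: 0.0279
gripper_force: 39.9
```

```bash
python3 -c "
from h import *
go([.5555,-.1155,.13],84)
S=snapshot('side');T=snapshot('top')
cv2.imwrite('pics/t6.png',np.hstack([cv2.resize(T[205:325,300:460,::-1],(400,300)),cv2.resize(S[150:270,290:450,::-1],(400,300))]))
"
```

```text
t 16.5 tcp [ 0.5539 -0.1162  0.172 ] tx 83.5 tilt -1.0 gap 0.0279 move cm (tool xyz now) [0.09 0.16 4.2 ] yaw -0.5
```

View pics/t6.png

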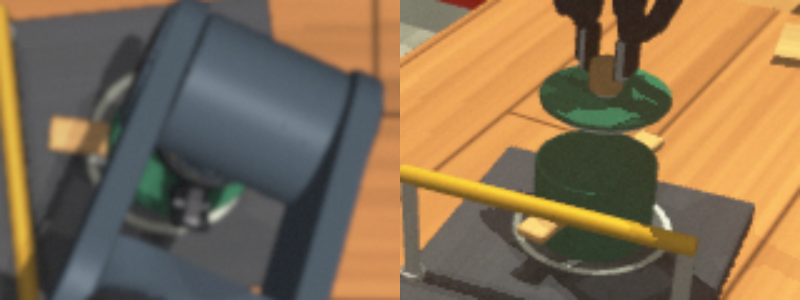

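```bash
python3 -c "
from h import *
S=snapshot('side')
for a,c,m in blobs(mask(S,(325,165,415,262),'green'),100):
  x=np.where(m);print(a,c,x[1].min(),x[1].max(),x[0].min(),x[0].max())
q=.172-.0131
for y in(-.1115,-.1155,-.1195):print('rim',proj('side',[.5555,y,.105]),proj('side',[.5595,y,.105]),'lid',proj('side',[.5539,y,q+.008]),proj('side',[.5539,y,q+.014]))
l=cv2.convexHull(cv2.findNonZero(mask(S,(340,172,415,206),'green')));print(cv2.fitEllipse(l))
r=mask(S,(340,202,415,222),'green');x=np.where(r);print('rim cols',x[1].min(),x[1].max())
"
```

```text
143 [369.76923077 196.07692308] 355 383 193 199
rim [367.72731478 214.38279168] [366.12158944 213.87807039] lid [370.16585135 189.96494338] [370.34744643 187.47756304]
rim [368.5496043  213.57614171] [366.94692212 213.07425964] lid [371.01321785 189.19789639] [371.19745323 186.71491095]
rim [369.36730279 212.77399978] [367.76765417 212.27493328] lid [371.85567622 188.4352903 ] [372.04251892 185.9566895 ]
((374.404296875, 188.52490234375), (20.768173217773438, 42.19285202026367), 79.31658172607422)Traceback (most recent call last):
  File "<string>", line 9, in <module>
    r=mask(S,(340,202,415,222),'green');x=np.where(r);print('rim cols',x[1].min(),x[1].max())
                                                                       ~~~~~~~~^^
    return umr_minimum(a, axis, None, out, keepdims, initial, where)
ValueError: zero-size array to reduction operation minimum which has no identity
```

>>> move_arm(moves=[[0.1,0.25,0,0],[0,0,1,0],[0,0,1,0],[0,0,1,0],[0,0,1,0]])

```text
time: 17.07
tool_pos: [0.5561, -0.1141, 0.1306]
eef_rot: [-2.342, -2.092, 0.001]
ft_force: [0.9, 0.5, -2.3]
finger_gap: 0.0281
gripper_force: 39.9
```

>>> move_arm(moves=[[0,0,0.5,0],[0,0,0.3,0],[0,0,0.3,0],[0,0,0.2,0],[0,0,0,0]])

```text
time: 17.48
tool_pos: [0.5567, -0.1143, 0.119]
eef_rot: [-2.342, -2.093, 0.0]
ft_force: [-1.3, -0.3, -1.7]
finger_gap: 0.0277
gripper_force: 39.9
```

>>> move_arm(moves=[[0,0,0.3,0],[0,0,0.2,0],[0,0,0.2,0],[0,0,0,0],[0,0,0,0]])

```text
time: 17.9
tool_pos: [0.5567, -0.1143, 0.1122]
eef_rot: [-2.343, -2.093, 0.0]
ft_force: [0.5, -0.9, -1.0]
finger_gap: 0.0279
gripper_force: 39.9
```

```bash
python3 -c "
from h import *
go([.5575,-.1155,.110],84)
S=snapshot('side')
cv2.imwrite('pics/t7.png',cv2.resize(S[170:270,320:420,::-1],(500,500)))
"
```

```text
t 17.9 tcp [ 0.5567 -0.1143  0.1122] tx 83.6 tilt -1.0 gap 0.0279 move cm (tool xyz now) [-0.11  0.09  0.22] yaw -0.4
```

>>> move_arm(moves=[[0,0,0.1,0],[0,0,0.1,0],[0,0,0.1,0],[0,0,0,0],[0,0,0,0]])

```text
time: 18.37
tool_pos: [0.5569, -0.1143, 0.1102]
eef_rot: [2.342, 2.093, 0.0]
ft_force: [-3.1, 1.2, 5.1]
finger_gap: 0.0281
gripper_force: 40.6
```

>>> move_arm(moves=[[0,0,0,0],[0,0,0,0],[0,0,0,0],[0,0,0,0],[0,0,0,0]], fingers=6)

```text
time: 18.78
tool_pos: [0.5568, -0.1143, 0.109]
eef_rot: [-2.342, -2.093, 0.0]
ft_force: [-0.3, 0.3, -0.7]
finger_gap: 0.0599
gripper_force: 0.0
```

>>> move_arm(moves=[[0,0,-2,0],[0,0,-4,0],[0,0,-4,0],[0,0,-4,0],[0,0,0,0]])

```text
time: 19.2
tool_pos: [0.5618, -0.1163, 0.2577]
eef_rot: [2.331, 2.083, 0.012]
ft_force: [0.8, 0.0, 0.5]
finger_gap: 0.06
gripper_force: 0.0
```

>>> move_arm(moves=[[-3.7,-0.6,0,0],[-3.7,-0.6,0,0],[-3.7,-0.6,0,0],[-3.7,-0.6,0,0],[-3.7,-0.6,0,0]])

```text
time: 19.62
tool_pos: [0.5056, -0.2961, 0.249]
eef_rot: [2.342, 2.094, 0.0]
ft_force: [0.1, -0.4, 0.5]
finger_gap: 0.0599
gripper_force: 0.0
```

```bash
python3 -c "
from h import *
S=snapshot('side');T=snapshot('top')
m=ell(mask(T,(330,225,410,300),'green'));print(m,atz('top',m[0],.111))
cv2.imwrite('pics/t7.png',np.hstack([cv2.resize(T[205:325,300:460,::-1],(400,300)),cv2.resize(S[170:290,290:450,::-1],(400,300))]))
"
```

```text
(array([368.95217896, 262.82122803]), (52.72966766357422, 53.72876739501953), 122.83345031738281) [ 0.55509331 -0.11442572  0.111     ]
```

View pics/t7.png

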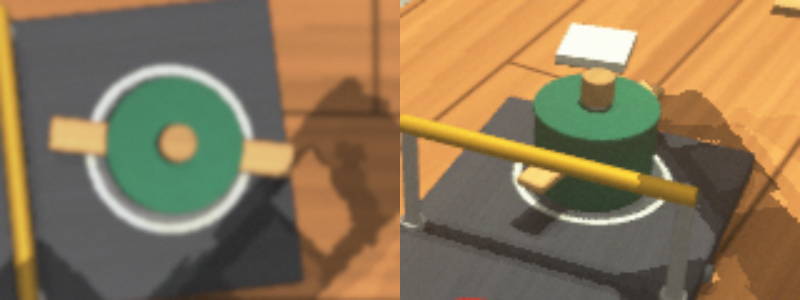

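The lid is seated level on the pot (top view (369,263)) inside the white ring, with the arm clear.

```bash
python3 -c "
from station import *
print(sign_off())"
```

```text
the job is handed in; nothing more can be done
None
```

The pot was slid, not lifted, under the rail into the white ring (camera estimate within about 5 mm of its centre), released there, lidded level, and the job handed in; I saw no sign of a bystander being touched, but sign-off returned no verdict.

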